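# Lay the supper board

### The arm

A 7-joint arm with a two-finger parallel gripper is mounted at the origin on a cart in front of the work surface, level with it; the furniture and walls round the work are solid. World frame = base frame: x ahead of the robot, y to its left, z up, the work surface at z = 0. Lengths are in m, angles in rad, forces in N, time in s.
With the tool pointing down it reaches from about 0.425 to 0.8 m from the base axis. Payload 8.3 kg.
Tool frame: the origin (TCP) lies at the very end of the fingers, on their centre line; the grasp point (between the pads) lies 19 mm behind it; z points along the fingers, y is the line along which they close (so a half turn about z gives the same grasp; the last joint's range is limited). The gripper opens to 85 mm and grips with 20 to 120 N. Pads are 22 mm wide; open, the fingers measure 114 mm over their backs; the gripper's body (76 mm by 85 mm) begins 54 mm behind the grasp point. The pads swing forward as they close: fully open they stand 13 mm farther back than shut.
Start: joints at [1.203, 0.383, 0.016, 1.37, -0.006, 1.388, -0.046], TCP at [0.188, -0.596, 0.231] pointing down, gripper open.
Joint ranges: [-2.95, 2.95], [-0.25, 2.06], [-1.52, 1.56], [0.18, 2.33], [-1.44, 4.58], [0.02, 2.06], [-3.01, 3.01]. Speed limits (rad/s): [2.39, 2.39, 3.01, 3.01, 3.14, 3.14, 3.14].

### API

Orientations are given as a unit quaternion [x, y, z, w].
In Python, from plant import sensors, viewer, manip gives the robot as it stands.
- The arm moves only by the tool carry_out, never from a script. Its argument "targets" is a list of rows, each a list of 2 entries, a list of its own where there are three numbers: the shift along the world's x, y, z in units of 30 mm (1.0 is 30 mm), then the turn, a rotation vector about the world's x, y, z in units of 5 degrees (1.0 is 5 degrees). A call has 1 to 10 rows; each row shifts and turns the commanded pose from where the row before left it; what a row does not reach is not made up. A row lasts 1/12 s, in which the tool goes at most 41.7 mm and 7.16 degrees, less where a joint would pass 70% of its speed; a pose out of reach is approached as far as the arm can. A call is refused whole if a number of a shift passes 1 or a number of a turn 1, either way. A call with a gripper value outside its range is refused whole. "gripper" is the finger opening in mm, from 0 to 85.4, set as the call begins (left out, the last holds). The fingers move at their own pace and stop on an object; the grip force is fixed at half the most. Time passes only in rows, so rows that do not move let the fingers close. It gives the time, the measured TCP pose, the force, the opening and the grip force at its end, in the units of the state.
- sensors.observe(): the state, without advancing time (a new reading comes with each control period).
- viewer.read_camera(name): name is "scene" or "top"; returns a dict with "image" (400x640x3 uint8, red, green, blue), "depth" (400x640 float32, m along the optical axis (not along the pixel's ray), 0 where there is no reading), "mtx" (3x3 intrinsics, pixels), "world_from_camera" (4x4, takes a point from camera to world coordinates). Camera axes: x right, y down, z forward; pixel columns grow to the right and rows downward; lengths in m; the calibration is good to about 2 mm. A picture is of the moment at which its call begins.
- manip.finish_job(): hands the job in; it is judged then, once.
The state is a dict: "clock": time; "joints": joint angles; "joint_velocities": joint speeds; "tau": joint torques, N m; "tool_pos": TCP position; "tool_rot": TCP orientation; "wrist_force": force on the tool from outside, world axes, zero at the start; "ft_torque": the same for the moment, N m; "grip_width": finger opening in m; "grip_force": force on a finger pad.
Only numpy, scipy, OpenCV 4.12 (cv2) and the standard library are available. Lean on these libraries where they do the work, as an engineer would, in place of code of your own. Each camera call takes 0.05 s, during which the arm holds its last target. There are 200 camera calls.

### The job

Lay supper on the cream board on the range: the salt shaker midway between the food tin and the jam jar, the dark-capped spice jar straight behind the jam jar (far side, 85 mm centre to centre), the tea light centred on top of the tin, and the spoon in front of the shaker (near side, 100 mm centre to centre), parallel to the row of tin, shaker and jam jar, pointing either way. Go by the board's own edges, leave all of it on the board with the jars and shaker upright and the spoon flat, and leave the tin, the jam jar, the white-capped spice jar and the bottle cap where they are.

Things in the scene. Friction and masses are not known exactly. Their poses are not given: they have to be found in the camera images.
- board: plain cream board, 303 mm along its x (away from the robot) by 280 mm along its y (to the left), 15 mm thick, fixed on the range, turned up to 15 degrees; origin at the centre of its underside, z up. The tin and the jam jar stand on it, centred on its y axis (x = 0), one at y = +100 mm, the other at y = -100 mm; which is on which side changes.
- tin: short round food tin with a flat top, 75 mm across, 58 mm high, 0.26 kg, loose on the board; origin at the centre of its underside, z up; it stays where it is
- jam_jar: round jam jar with a yellow lid, 69 mm across, 101 mm high, 0.54 kg, loose on the board; origin at the centre of its underside, z up; it stays where it is
- salt_shaker: clear round salt shaker with a grey domed perforated top, 44 mm across up to 74 mm height, then 34 mm across, 90 mm high in all, about 0.1 kg; stands on a fixed flat wooden cover beside the board (top at z = 12 mm); origin at the centre of its underside, z up
- dark_spice_jar: round spice jar with a black-brown cap, 42 mm across (cap 44 mm), 105 mm high, about 0.11 kg; stands on a fixed flat wooden cover beside the board (top at z = 12 mm); origin at the centre of its underside, z up
- tea_light: small round candle in a metal cup, 38 mm across, 16 mm high, 0.02 kg; lies flat on a fixed flat wooden cover beside the board (top at z = 12 mm); origin at the centre of its underside, z up
- spoon: metal spoon lying on a fixed flat wooden cover beside the board (top at z = 12 mm), 192 mm long along its x, up to 39 mm wide along its y, 15 mm high, about 0.045 kg; starts within about 12 degrees of pointing straight ahead; origin at the middle of its length and width, at its underside, z up; can be pinched across y at the origin, where it collides as a solid 15 mm high
- white_spice_jar: bystander: round spice jar with a white cap, 47 mm across, 98 mm high, at the far left corner, on a fixed flat wooden cover beside the board (top at z = 12 mm); origin at the centre of its underside; leave it alone
- bottle_cap: bystander: white plastic screw cap, 32 mm across, 14 mm high, at the far right corner, on a fixed flat wooden cover beside the board (top at z = 12 mm); origin at the centre of its underside; leave it alone

How it is judged:
At the end, for the whole second after the job is handed in: Along the board's axes: shaker within 15 mm of midway; dark jar 68-102 mm behind jam jar, 16 mm sideways; light on tin within 15 mm of centre; spoon 82-122 mm in front of midway, 20 mm sideways, 0.17 rad; tin and jam jar moved under 12 mm; all upright, on their supports, at rest (x of salt_shaker in the frame of board between -0.015 and 0.015 m and y of salt_shaker in the frame of board between -0.015 and 0.015 m and z of salt_shaker in the frame of board between 0.01 and 0.02 m and angle between each of salt_shaker, dark_spice_jar, tea_light, spoon, tin, jam_jar's own z axis and vertical below 0.12 rad and x of dark_spice_jar in the frame of board between 0.068 and 0.102 m and z of dark_spice_jar in the frame of board between 0.01 and 0.02 m and horizontal distance between dark_spice_jar and jam_jar below 0.11 m and (y of dark_spice_jar in the frame of board between 0.084 and 0.116 m or y of dark_spice_jar in the frame of board between -0.116 and -0.084 m) and horizontal distance between tea_light and tin below 0.015 m and z of tea_light in the frame of tin between 0.053 and 0.063 m and x of spoon in the frame of board between -0.122 and -0.082 m and y of spoon in the frame of board between -0.02 and 0.02 m and z of spoon in the frame of board between 0.01 and 0.021 m and angle between the x axis of spoon and the y axis of board, either way round below 0.17 rad and distance of each of tin, jam_jar from where it was at the start of the episode below 0.012 m and linear speed of each of salt_shaker, dark_spice_jar, tea_light, spoon, tin, jam_jar below 0.02 m/s); the robot touches nothing.
It fails at once if the white-capped spice jar or the bottle cap is disturbed (moved 20 mm or more) (distance of any of white_spice_jar, bottle_cap from where it was at the start of the episode above 0.02 m).
It fails at once if the tin or the jam jar is knocked over (angle between any of tin, jam_jar's own z axis and vertical above 0.4 rad).
It also fails if it takes over 106 s, if anything falls off the work surface, if the arm or the gripper's body presses on something with over 40 N, if the wrist force passes 120 N, or if a joint passes its speed limit or range.

## Working session

There is one attempt and no reset: what is moved stays moved. The work goes in short steps, Python scripts to look and compute and a tool call to move; the robot and the scene stay as the last step left them, time stands still between calls to the robot, and variables do not carry over. Pictures are saved under pics/ and viewed, at most 14 in all, crops included, and the job is handed in when it is done.

Besides the shell and the picture viewer there is one more tool, called as name([rows], argument=value, ...), one row to a line, values as JSON. carry_out: Moves the arm, as the interface text tells. Its arguments: {"type":"object","properties":{"targets":{"type":"array","items":{"type":"array"}},"gripper":{"type":"number"}},"required":["targets"]}

```bash
mkdir -p pics
python3 - <<'E'
from plant import sensors, viewer, manip
import cv2,numpy as np
print(sensors.observe())
for n in("scene","top"):
    c=viewer.read_camera(n); np.savez(f"{n}0.npz",**c)
    cv2.imwrite(f"pics/{n}0.png",c["image"][:,:,::-1]); print(n,c["mtx"],c["world_from_camera"])
E
```

```text
{'clock': 0.0, 'joints': array([ 1.2031149 ,  0.38424469,  0.01640681,  1.37119408, -0.0063126 ,
        1.38821975, -0.04650041]), 'joint_velocities': array([-2.36559207e-04, -3.40057162e-04,  6.74720720e-05, -8.61863670e-04,
        1.44370934e-03,  4.86669308e-04, -8.36656017e-04]), 'tau': array([ 5.80084111e-05, -6.27591348e+01,  8.44286699e-01, -3.71823406e+01,
        1.64871878e-02,  1.43176570e-02,  1.99658734e-05]), 'tool_pos': array([ 0.1874135 , -0.59568656,  0.23025699]), 'tool_rot': array([ 9.88408184e-01,  1.51816488e-01, -1.72005261e-04, -9.93379468e-04]), 'wrist_force': array([-0.00283005, -0.44144099,  0.45165091]), 'ft_torque': array([-0.00130939,  0.00404033, -0.02558874]), 'grip_force': 0.0, 'grip_width': 0.08598858863885175}
scene [[464.06584673   0.         314.79494177]
 [  0.         464.06584673 204.53464457]
 [  0.           0.           1.        ]] [[-5.56464282e-01 -6.06621843e-01  5.67765306e-01 -5.21822131e-02]
 [-8.30871315e-01  4.05781685e-01 -3.80780885e-01  4.46655488e-01]
 [ 6.01239388e-04 -6.83630868e-01 -7.29827702e-01  8.55218211e-01]
 [ 0.00000000e+00  0.00000000e+00  0.00000000e+00  1.00000000e+00]]
top [[489.13416877   0.         316.16484314]
 [  0.         489.13416877 188.96070801]
 [  0.           0.           1.        ]] [[-0.01035694 -0.99760508  0.0683874   0.49552273]
 [-0.99978519  0.01155892  0.0172038  -0.00477744]
 [-0.01795309 -0.06819453 -0.9975105   1.25902021]
 [ 0.          0.          0.          1.        ]]
```

View pics/scene0.png

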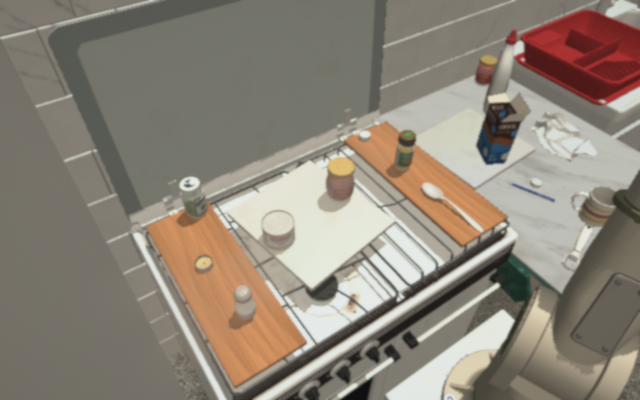

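View pics/top0.png

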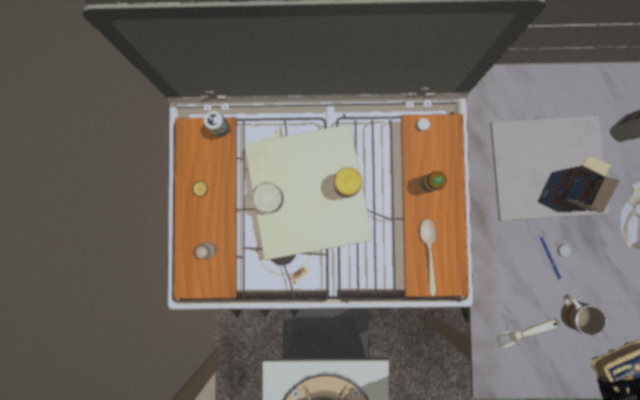

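The top view shows the board centred near (308,192), the tin at (267,197) and the jam jar at (347,182). The dark jar is at (434,181), the spoon at (430,255), the tea light at (200,188) and the shaker at (204,251). The white jar (213,122) and bottle cap (423,125) are the two to avoid. The scene view shows the same layout.

```bash
cat > h.py <<'E'
import numpy as np,cv2
def cloud(c):
    d=c["depth"];K=c["mtx"];T=c["world_from_camera"]
    v,u=np.mgrid[:400,:640]
    P=np.stack([(u-K[0,2])/K[0,0]*d,(v-K[1,2])/K[1,1]*d,d],-1)@T[:3,:3].T+T[:3,3]
    P[d==0]=np.nan
    return P
def proj(c,p):
    q=np.linalg.inv(c["world_from_camera"])@np.append(p,1);q=c["mtx"]@q[:3];return q[:2]/q[2]
def ray(c,uv,z):
    T=c["world_from_camera"];r=T[:3,:3]@np.linalg.inv(c["mtx"])@np.array([uv[0],uv[1],1.]);t=(z-T[2,3])/r[2];return T[:3,3]+t*r
def circ(p):
    A=np.c_[2*p,np.ones(len(p))];s=np.linalg.lstsq(A,(p**2).sum(1),rcond=None)[0]
    return s[:2],np.sqrt(s[2]+s[:2]@s[:2])
E
cat > m.py <<'E'
from h import *
C={n:dict(np.load(n+"0.npz")) for n in("scene","top")}
P={n:cloud(C[n]) for n in C}
seed=dict(tin=(267,197),jam=(347,182),dark=(434,181),tea=(200,188),shaker=(204,251),white=(215,122),cap=(423,125))
for k,s in seed.items():
    x0=P["top"][s[1],s[0]]
    o=[k,np.round(x0,3)]
    for n in C:
        p=P[n].reshape(-1,3);p=p[np.hypot(*(p[:,:2]-x0[:2]).T)<.055]
        base=.020 if k in("tin","jam") else .016
        p=p[p[:,2]>base]; zt=np.percentile(p[:,2],97)
        t=p[p[:,2]>zt-.006]
        lo,hi=t[:,:2].min(0),t[:,:2].max(0)
        o+=[n,len(p),"ztop",round(zt,4),"c",np.round((lo+hi)/2,4),"mean",np.round(t[:,:2].mean(0),4),"ext",np.round(hi-lo,3)]
    print(*o)
for n in C:
    im=C[n]["image"];hsv=cv2.cvtColor(im,cv2.COLOR_RGB2HSV);p=P[n]
    b=(abs(p[...,2]-.015)<.006)&(np.hypot(p[...,0]-.5,p[...,1])<.28)&(hsv[...,1]<90)&(hsv[...,2]>120)
    b=cv2.morphologyEx(b.astype(np.uint8),cv2.MORPH_OPEN,np.ones((5,5)))
    cs=max(cv2.findContours(b,0,2)[0],key=cv2.contourArea)[:,0]
    z=np.nanmedian(p[b>0][:,2]);w=np.array([ray(C[n],q,.015)[:2] for q in cv2.convexHull(cs)[:,0]])
    r=cv2.minAreaRect((w*1000).astype(np.float32));print(n,"board z",z,r)
    # spoon
    m=(p[...,2]>.0155)&(abs(p[...,0]-.37)<.14)&(abs(p[...,1]+.235)<.055)
    q=p[m];print("spoonz",len(q),np.percentile(q[:,2],[50,95,99]) if len(q) else 0)
    m2=(hsv[...,1]<110)&(abs(p[...,0]-.37)<.14)&(abs(p[...,1]+.245)<.04)&(p[...,2]>.005)
    m2=cv2.morphologyEx(m2.astype(np.uint8),cv2.MORPH_OPEN,np.ones((2,2)))
    cs=max(cv2.findContours(m2,0,2)[0],key=cv2.contourArea)[:,0]
    w=np.array([ray(C[n],a,.02)[:2] for a in cs]);r=cv2.minAreaRect((w*1000).astype(np.float32));print("spoon",r)
    W=p[(abs(p[...,0]-.35)<.1)&(abs(abs(p[...,1])-.24)<.06)];print("cover z",np.nanmedian(W[:,2]))
E
python3 m.py
```

```text
tin [0.559 0.136 0.07 ] scene 1136 ztop 0.0742 c [0.559  0.1379] mean [0.559  0.1383] ext [0.075 0.074] top 802 ztop 0.0748 c [0.5588 0.1367] mean [0.5602 0.1374] ext [0.073 0.072]
jam [ 0.589 -0.058  0.115] scene 1146 ztop 0.1188 c [ 0.5923 -0.0588] mean [ 0.5916 -0.0576] ext [0.066 0.065] top 701 ztop 0.1193 c [ 0.593 -0.061] mean [ 0.5936 -0.0603] ext [0.064 0.063]
dark [ 0.589 -0.26   0.117] scene 678 ztop 0.1197 c [ 0.5925 -0.2663] mean [ 0.591  -0.2658] ext [0.042 0.044] top 449 ztop 0.12 c [ 0.5928 -0.2684] mean [ 0.5933 -0.2689] ext [0.04 0.04]
tea [0.586 0.313 0.021] scene 251 ztop 0.0272 c [0.5862 0.3137] mean [0.5881 0.3144] ext [0.04  0.037] top 190 ztop 0.0275 c [0.586  0.3119] mean [0.5845 0.313 ] ext [0.036 0.036]
shaker [0.431 0.283 0.096] scene 630 ztop 0.1014 c [0.4284 0.2927] mean [0.4269 0.2929] ext [0.028 0.026] top 330 ztop 0.1009 c [0.4285 0.29  ] mean [0.4294 0.2899] ext [0.028 0.029]
white [0.738 0.255 0.108] scene 867 ztop 0.1117 c [0.7439 0.2614] mean [0.7422 0.262 ] ext [0.048 0.045] top 511 ztop 0.1127 c [0.7449 0.2595] mean [0.7437 0.2597] ext [0.044 0.044]
cap [ 0.74  -0.257  0.023] scene 108 ztop 0.0297 c [ 0.7438 -0.2555] mean [ 0.7426 -0.2552] ext [0.033 0.032] top 151 ztop 0.029 c [ 0.7436 -0.2571] mean [ 0.744  -0.2581] ext [0.029 0.031]
scene board z 0.016260971307717975 ((574.4364624023438, 40.752410888671875), (306.19207763671875, 282.75360107421875), 9.931428909301758)
spoonz 408 [0.01989736 0.02698726 0.02874935]
spoon ((401.1467590332031, -258.950927734375), (42.89311218261719, 200.99551391601562), 88.19918060302734)
cover z -0.042528034608370346
top board z 0.014986656817339572 ((576.530029296875, 38.18396759033203), (302.20489501953125, 279.1780700683594), 9.815942764282227)
spoonz 455 [0.0187886  0.02643668 0.02860768]
spoon ((404.52288818359375, -261.7099914550781), (40.0765380859375, 188.9185791015625), 88.45323181152344)
cover z 0.008692873685896219
```

carry_out([
  [[0.5,0.4,0],[0,0,-0.2]],
  [[0.95,0.77,0],[0,0,-0.2]],
  [[0.95,0.77,0],[0,0,-0.2]],
  [[0.95,0.77,0],[0,0,-0.2]],
  [[0.95,0.77,0],[0,0,-0.2]],
  [[0.95,0.77,0],[0,0,-0.2]],
  [[0.95,0.77,0],[0,0,-0.2]],
  [[0.95,0.77,0],[0,0,-0.1]],
  [[0.95,0.77,0],[0,0,0]],
  [[0.95,0.77,0],[0,0,0]],
], gripper=85)

```text
clock: 0.93
tool_pos: [0.46, -0.3748, 0.2309]
tool_rot: [0.996, 0.087, -0.0, -0.0]
wrist_force: [0.4, 0.2, -0.2]
grip_width: 0.0849
grip_force: 0.0
```

carry_out([
  [[0.95,0.77,0],[0,0,0]],
  [[0.95,0.77,0],[0,0,0]],
  [[0.95,0.77,0],[0,0,0]],
  [[0.95,0.77,0],[0,0,0]],
  [[0.4,0.5,0],[0,0,0]],
  [[0,0,0],[0,0,0]],
  [[0,0,0],[0,0,0]],
  [[0,0,0],[0,0,0]],
])

```text
clock: 1.6
tool_pos: [0.5844, -0.2697, 0.2307]
tool_rot: [0.996, 0.086, -0.001, 0.0]
wrist_force: [-0.3, -0.4, -0.0]
grip_width: 0.0852
grip_force: 0.0
```

Run:
```python
from h import *
for n in("scene","top"):
    c=dict(np.load(n+"0.npz"));p=cloud(c);hsv=cv2.cvtColor(c["image"],cv2.COLOR_RGB2HSV)
    m2=(hsv[...,1]<110)&(abs(p[...,0]-.4)<.14)&(abs(p[...,1]+.255)<.04)&(p[...,2]>.005)
    m2=cv2.morphologyEx(m2.astype(np.uint8),cv2.MORPH_OPEN,np.ones((2,2)))
    cs=max(cv2.findContours(m2,0,2)[0],key=cv2.contourArea)
    mm=cv2.drawContours(np.zeros_like(m2),[cs],-1,1,-1)
    w=np.array([ray(c,(u,v),.02)[:2] for v,u in np.argwhere(mm)])
    for x in np.arange(.3,.51,.02):
        q=w[abs(w[:,0]-x)<.006]
        if len(q):print(n,round(x,2),np.round([q[:,1].min(),q[:,1].max(),q[:,1].mean()],4))
    print(w[:,0].min(),w[:,0].max())
```

```text
scene 0.3 [-0.2708 -0.2623 -0.2662]
scene 0.32 [-0.2774 -0.2576 -0.2674]
scene 0.34 [-0.2786 -0.2574 -0.2675]
scene 0.36 [-0.2791 -0.2595 -0.2691]
scene 0.38 [-0.2775 -0.2638 -0.2706]
scene 0.4 [-0.2775 -0.2657 -0.2715]
scene 0.42 [-0.2771 -0.2656 -0.2712]
scene 0.44 [-0.2775 -0.2464 -0.2632]
scene 0.46 [-0.286  -0.2395 -0.2624]
scene 0.48 [-0.2835 -0.2426 -0.2626]
scene 0.5 [-0.2784 -0.2511 -0.2647]
0.30043263083263555 0.5029188695341368
top 0.32 [-0.2796 -0.2646 -0.2725]
top 0.34 [-0.28   -0.265  -0.2721]
top 0.36 [-0.2782 -0.2655 -0.2718]
top 0.38 [-0.2762 -0.2637 -0.2702]
top 0.4 [-0.2743 -0.2641 -0.2696]
top 0.42 [-0.2723 -0.2646 -0.2684]
top 0.44 [-0.2778 -0.2503 -0.265 ]
top 0.46 [-0.2833 -0.2432 -0.2638]
top 0.48 [-0.2837 -0.2436 -0.2637]
top 0.5 [-0.2717 -0.2541 -0.2634]
0.30976763873464935 0.49891765972242536
```

carry_out([
  [[0.28,0.07,0],[0,0,0]],
  [[0,0,-0.8],[0,0,0]],
  [[0,0,-0.9],[0,0,0]],
  [[0,0,-0.9],[0,0,0]],
  [[0,0,-0.9],[0,0,0]],
  [[0,0,-0.8],[0,0,0]],
  [[0,0,-0.7],[0,0,0]],
  [[0,0,-0.5],[0,0,0]],
  [[0,0,0],[0,0,0]],
  [[0,0,0],[0,0,0]],
])

```text
clock: 2.43
tool_pos: [0.5928, -0.2676, 0.0658]
tool_rot: [0.996, 0.086, -0.001, -0.0]
wrist_force: [0.5, 0.7, 1.0]
grip_width: 0.0849
grip_force: 0.0
```

carry_out([
  [[0,0,0],[0,0,0]],
  [[0,0,0],[0,0,0]],
  [[0,0,0],[0,0,0]],
  [[0,0,0],[0,0,0]],
  [[0,0,0],[0,0,0]],
  [[0,0,0],[0,0,0]],
  [[0,0,0],[0,0,0]],
  [[0,0,0],[0,0,0]],
], gripper=36)

```text
clock: 3.1
tool_pos: [0.5944, -0.2674, 0.0679]
tool_rot: [0.996, 0.087, 0.001, 0.001]
wrist_force: [-0.1, -0.5, 5.6]
grip_width: 0.0429
grip_force: 60.4
```

carry_out([
  [[0,0,0.5],[0,0,0]],
  [[0,0,0.8],[0,0,0]],
  [[0.3,0,0.7],[0,0,0]],
  [[0.8,0.2,0],[0,0,0]],
  [[0.8,0.6,0],[0,0,0]],
  [[0.6,0.8,0],[0,0,0]],
  [[0.2,0.9,0],[0,0,0]],
  [[0,0.9,0],[0,0,0]],
  [[0,0.9,0],[0,0,0]],
  [[0,0.9,0],[0,0,0]],
])

```text
clock: 3.93
tool_pos: [0.6743, -0.1092, 0.126]
tool_rot: [0.996, 0.087, -0.0, -0.0]
wrist_force: [0.4, -1.3, 0.1]
grip_width: 0.0427
grip_force: 60.9
```

carry_out([
  [[0,0.9,0],[0,0,0]],
  [[0,0.7,0],[0,0,0]],
  [[0,0.4,0],[0,0,0]],
  [[0,0.2,0],[0,0,0]],
  [[0,0,0],[0,0,0]],
  [[0,0,0],[0,0,0]],
  [[0,0,0],[0,0,0]],
])

```text
clock: 4.52
tool_pos: [0.6745, -0.0474, 0.1262]
tool_rot: [0.996, 0.085, -0.0, 0.001]
wrist_force: [1.1, 0.6, -0.7]
grip_width: 0.0429
grip_force: 60.9
```

carry_out([
  [[0.06,0.07,-0.4],[0,0,0]],
  [[0,0,-0.6],[0,0,0]],
  [[0,0,-0.4],[0,0,0]],
  [[0,0,-0.25],[0,0,0]],
  [[0,0,-0.15],[0,0,0]],
  [[0,0,-0.05],[0,0,0]],
  [[0,0,0],[0,0,0]],
  [[0,0,0],[0,0,0]],
])

```text
clock: 5.18
tool_pos: [0.6765, -0.0434, 0.0719]
tool_rot: [0.996, 0.086, 0.0, 0.0]
wrist_force: [-3.8, -0.6, 7.6]
grip_width: 0.0427
grip_force: 61.2
```

carry_out([
  [[0,0,0],[0,0,0]],
  [[0,0,0],[0,0,0]],
  [[0,0,0],[0,0,0]],
  [[0,0,0],[0,0,0]],
  [[0,0,0],[0,0,0]],
  [[0,0,0.5],[0,0,0]],
  [[0,0,0.8],[0,0,0]],
  [[0,0,0.9],[0,0,0]],
  [[0,0,0.9],[0,0,0]],
  [[0,0,0.6],[0,0,0]],
], gripper=75)

```text
clock: 6.02
tool_pos: [0.6771, -0.0426, 0.1848]
tool_rot: [0.996, 0.087, 0.002, 0.0]
wrist_force: [0.2, -0.3, -0.0]
grip_width: 0.075
grip_force: 0.0
```

carry_out([
  [[-0.4,-0.8,0.3],[0,0,-0.2]],
  [[-0.95,-0.8,0],[0,0,-0.2]],
  [[-0.95,-0.8,0],[0,0,-0.2]],
  [[-0.95,-0.8,0],[0,0,-0.2]],
  [[-0.95,-0.8,0],[0,0,-0.2]],
  [[-0.95,-0.8,0],[0,0,-0.2]],
  [[-0.95,-0.8,0],[0,0,-0.1]],
  [[-0.95,-0.7,0],[0,0,0]],
  [[-0.95,-0.7,0],[0,0,0]],
  [[-0.8,-0.4,0],[0,0,0]],
])

```text
clock: 6.85
tool_pos: [0.4098, -0.2672, 0.1909]
tool_rot: [1.0, 0.029, 0.0, 0.0]
wrist_force: [0.1, -0.8, 0.6]
grip_width: 0.0747
grip_force: 0.0
```

carry_out([
  [[-0.2,0,0],[0,0,0]],
  [[0,0,0],[0,0,0]],
  [[0,0,0],[0,0,0]],
], gripper=50)

```text
clock: 7.1
tool_pos: [0.4069, -0.2642, 0.1911]
tool_rot: [1.0, 0.03, 0.0, 0.0]
wrist_force: [0.1, 0.1, 0.2]
grip_width: 0.0503
grip_force: 0.0
```

carry_out([
  [[-0.1,-0.13,-0.6],[0,0,0]],
  [[0,0,-0.9],[0,0,0]],
  [[0,0,-0.9],[0,0,0]],
  [[0,0,-0.9],[0,0,0]],
  [[0,0,-0.9],[0,0,0]],
  [[0,0,-0.7],[0,0,0]],
  [[0,0,-0.5],[0,0,0]],
  [[0,0,-0.3],[0,0,0]],
  [[0,0,0],[0,0,0]],
  [[0,0,0],[0,0,0]],
])

```text
clock: 7.93
tool_pos: [0.4043, -0.2678, 0.0198]
tool_rot: [1.0, 0.031, 0.0, -0.0]
wrist_force: [-0.4, -0.2, -0.5]
grip_width: 0.0498
grip_force: 0.0
```

carry_out([
  [[0,0,0],[0,0,0]],
  [[0,0,0],[0,0,0]],
  [[0,0,0],[0,0,0]],
  [[0,0,0],[0,0,0]],
  [[0,0,0],[0,0,0]],
  [[0,0,0],[0,0,0]],
  [[0,0,0],[0,0,0]],
  [[0,0,0],[0,0,0]],
], gripper=2)

```text
clock: 8.6
tool_pos: [0.4085, -0.2744, 0.0266]
tool_rot: [1.0, 0.029, 0.006, 0.005]
wrist_force: [-3.5, -6.3, 38.1]
grip_width: 0.0022
grip_force: 19.1
```

carry_out([
  [[0,0,0.4],[0,0,0]],
  [[0,0,0.4],[0,0,0]],
  [[0,0,0.3],[0,0,0]],
  [[0,0,0],[0,0,0]],
])

```text
clock: 8.93
tool_pos: [0.4047, -0.2695, 0.0552]
tool_rot: [1.0, 0.03, 0.002, 0.001]
wrist_force: [0.3, -0.6, -0.6]
grip_width: 0.0017
grip_force: 0.0
```

Run:
```python
from plant import viewer
import cv2,numpy as np
a=[]
for n in("scene","top"):
    c=viewer.read_camera(n); np.savez(f"{n}1.npz",**c)
    im=c["image"][:,:,::-1]
    a.append(cv2.resize(im[130:280,360:520] if n=="scene" else im[150:300,360:520],None,fx=2.5,fy=2.5))
cv2.imwrite("pics/a1.png",np.hstack(a))
```

```text
(no output)
```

View pics/a1.png

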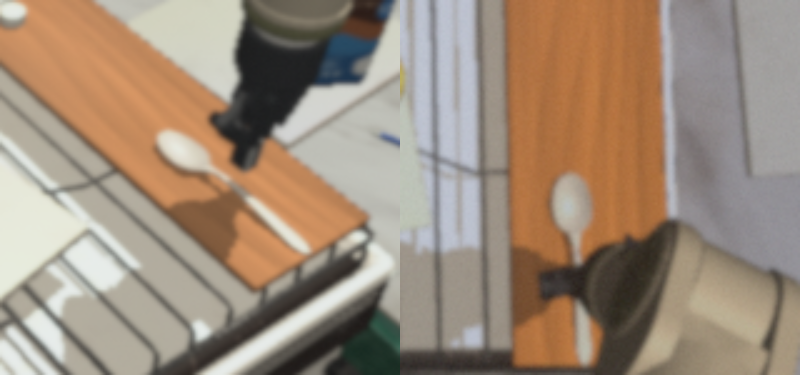

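The spoon was not gripped: it still lies on the cover, bowl near (570,200) in the right crop, with the shut fingers above its handle. I'll measure the fingertip height and where the spoon is now.

Run:
```python
from h import *
for n in("scene","top"):
    c=dict(np.load(n+"1.npz"));p=cloud(c);hsv=cv2.cvtColor(c["image"],cv2.COLOR_RGB2HSV)
    q=p.reshape(-1,3);d=(np.hypot(q[:,0]-.4047,q[:,1]+.2695)<.06)&(hsv.reshape(-1,3)[:,2]<60)&(q[:,2]>.03)
    print(n,"finger z",np.percentile(q[d][:,2],[0,1,5,20]) if d.any() else 0, q[d][np.argsort(q[d][:,2])[:5]])
    for z0 in (0,):
      c0=dict(np.load(n+"0.npz"));p0=cloud(c0)
      for nm,P in(("before",p0),("after",p)):
        h2=cv2.cvtColor((c0 if nm=="before" else c)["image"],cv2.COLOR_RGB2HSV)
        m2=(h2[...,1]<110)&(h2[...,2]>90)&(abs(P[...,0]-.4)<.14)&(abs(P[...,1]+.258)<.04)&(P[...,2]>.005)&(P[...,2]<.035)
        m2=cv2.morphologyEx(m2.astype(np.uint8),cv2.MORPH_OPEN,np.ones((2,2)))
        w=np.array([ray(c,(u,v),.02)[:2] for v,u in np.argwhere(m2)])
        zz=P[m2>0]
        print(nm,[(round(x,2),np.round([w[abs(w[:,0]-x)<.006][:,1].mean(),np.ptp(w[abs(w[:,0]-x)<.006][:,1]),zz[abs(w[:,0]-x)<.006][:,2].max()],4)) for x in np.arange(.31,.51,.02) if (abs(w[:,0]-x)<.006).any()])
```

```text
scene finger z [0.06703053 0.0801645  0.10897585 0.14865959] [[ 0.39908855 -0.26236809  0.06703053]
 [ 0.4036527  -0.25612331  0.07009195]
 [ 0.39959679 -0.25511036  0.07073193]
 [ 0.39762116 -0.25604036  0.07188464]
 [ 0.40384233 -0.25516471  0.0738491 ]]
before [(np.float64(0.31), array([-0.2667,  0.0187,  0.0183])), (np.float64(0.33), array([-0.2683,  0.0212,  0.0202])), (np.float64(0.35), array([-0.2685,  0.0202,  0.0235])), (np.float64(0.37), array([-0.2698,  0.018 ,  0.0258])), (np.float64(0.39), array([-0.2718,  0.0138,  0.0276])), (np.float64(0.41), array([-0.2718,  0.0123,  0.0288])), (np.float64(0.43), array([-0.2687,  0.017 ,  0.0308])), (np.float64(0.45), array([-0.2626,  0.0403,  0.0256])), (np.float64(0.47), array([-0.2623,  0.0456,  0.023 ])), (np.float64(0.49), array([-0.2636,  0.0384,  0.0256]))]
after [(np.float64(0.31), array([-0.27  ,  0.0168,  0.0183])), (np.float64(0.33), array([-0.2705,  0.02  ,  0.0213])), (np.float64(0.35), array([-0.2717,  0.0179,  0.024 ])), (np.float64(0.37), array([-0.2728,  0.0157,  0.0275])), (np.float64(0.39), array([-0.2735,  0.0134, 
[... 925 characters left out ...]
  0.0125,  0.0295])), (np.float64(0.45), array([-0.2648,  0.0375,  0.0257])), (np.float64(0.47), array([-0.2635,  0.0403,  0.0219])), (np.float64(0.49), array([-0.263 ,  0.0327,     nan]))]
after [(np.float64(0.31), array([-0.2755,  0.0125,  0.0181])), (np.float64(0.33), array([-0.2748,  0.0152,  0.0201])), (np.float64(0.35), array([-0.274 ,  0.0127,  0.0228])), (np.float64(0.37), array([-0.27  ,  0.01  ,  0.1872])), (np.float64(0.41), array([-0.2702,  0.0076,  0.1869])), (np.float64(0.43), array([-0.269 ,  0.0126,  0.0284])), (np.float64(0.45), array([-0.2667,  0.0376,  0.0251])), (np.float64(0.47), array([-0.266 ,  0.0403,  0.0243])), (np.float64(0.49), array([-0.2656,  0.0326,  0.0248]))]
```

carry_out([
  [[0,0,0],[0,0,0]],
  [[0,0,0],[0,0,0]],
  [[0,0,0],[0,0,0]],
  [[0,-0.03,-0.5],[0,0,0]],
  [[0,0,-0.4],[0,0,0]],
  [[0,0,-0.3],[0,0,0]],
  [[0,0,-0.17],[0,0,0]],
  [[0,0,0],[0,0,0]],
  [[0,0,0],[0,0,0]],
  [[0,0,0],[0,0,0]],
], gripper=30)

```text
clock: 9.87
tool_pos: [0.4031, -0.2693, 0.0116]
tool_rot: [1.0, 0.03, -0.0, -0.0]
wrist_force: [-2.2, 0.4, 3.6]
grip_width: 0.0298
grip_force: 1.9
```

carry_out([
  [[0,0,0.07],[0,0,0]],
  [[0,0,0],[0,0,0]],
  [[0,0,0],[0,0,0]],
  [[0,0,0],[0,0,0]],
  [[0,0,0],[0,0,0]],
  [[0,0,0],[0,0,0]],
  [[0,0,0],[0,0,0]],
  [[0,0,0],[0,0,0]],
], gripper=2)

```text
clock: 10.53
tool_pos: [0.4033, -0.2694, 0.0137]
tool_rot: [1.0, 0.03, 0.0, -0.0]
wrist_force: [0.7, -1.0, -1.9]
grip_width: 0.0252
grip_force: 58.7
```

carry_out([
  [[0,0,0.3],[0,0,0]],
  [[0,0,0.6],[0,0,0]],
  [[0,0,0.7],[0,0,0]],
  [[0,0.2,0.7],[0,0,0.8]],
  [[0,0.5,0.6],[0,0,0.95]],
  [[0.1,0.5,0],[0,0,0.95]],
  [[0.1,0.5,0],[0,0,0.95]],
  [[0.1,0.5,0],[0,0,0.95]],
  [[0.1,0.5,0],[0,0,0.95]],
  [[0.1,0.5,0],[0,0,0.95]],
])

```text
clock: 11.37
tool_pos: [0.4185, -0.1728, 0.1016]
tool_rot: [0.951, 0.311, 0.0, 0.0]
wrist_force: [0.4, -0.2, 0.1]
grip_width: 0.0247
grip_force: 58.7
```

carry_out([
  [[0.1,0.5,0],[0,0,0.95]],
  [[0.1,0.5,0],[0,0,0.95]],
  [[0.1,0.5,0],[0,0,0.95]],
  [[0.1,0.5,0],[0,0,0.95]],
  [[0.1,0.5,0],[0,0,0.95]],
  [[0.2,0.5,0],[0,0,0.95]],
  [[0.2,0.5,0],[0,0,0.95]],
  [[0.2,0.5,0],[0,0,0.95]],
  [[0.2,0.5,0],[0,0,0.95]],
  [[0.2,0.5,0],[0,0,0.95]],
])

```text
clock: 12.2
tool_pos: [0.4636, -0.0228, 0.1015]
tool_rot: [0.745, 0.667, 0.0, 0.0]
wrist_force: [-0.6, -0.1, -0.6]
grip_width: 0.0247
grip_force: 58.8
```

carry_out([
  [[0.2,0.5,0],[0,0,0.95]],
  [[0.1,0.5,0],[0,0,0.95]],
  [[0.1,0.5,0],[0,0,0.95]],
  [[0.1,0.3,0],[0,0,0.5]],
  [[0,0,0],[0,0,0]],
  [[0,0,0],[0,0,0]],
  [[0,0,0],[0,0,0]],
])

```text
clock: 12.78
tool_pos: [0.4782, 0.0294, 0.1008]
tool_rot: [0.643, 0.766, -0.0, 0.0]
wrist_force: [-0.7, -0.9, -1.0]
grip_width: 0.0247
grip_force: 58.8
```

carry_out([
  [[-0.04,-0.25,-0.4],[0,0,0]],
  [[0,0,-0.7],[0,0,0]],
  [[0,0,-0.7],[0,0,0]],
  [[0,0,-0.5],[0,0,0]],
  [[0,0,-0.3],[0,0,0]],
  [[0,0,-0.15],[0,0,0]],
  [[0,0,-0.02],[0,0,0]],
  [[0,0,0],[0,0,0]],
  [[0,0,0],[0,0,0]],
])

```text
clock: 13.53
tool_pos: [0.4778, 0.0229, 0.0186]
tool_rot: [0.642, 0.767, 0.0, 0.001]
wrist_force: [0.7, -0.2, 0.2]
grip_width: 0.0247
grip_force: 58.8
```

carry_out([
  [[0,0,-0.05],[0,0,0]],
  [[0,0,0],[0,0,0]],
  [[0,0,0],[0,0,0]],
])

```text
clock: 13.78
tool_pos: [0.4773, 0.023, 0.0165]
tool_rot: [0.641, 0.767, 0.0, 0.0]
wrist_force: [-0.3, 0.8, -0.7]
grip_width: 0.0246
grip_force: 58.8
```

carry_out([
  [[0,0,0],[0,0,0]],
  [[0,0,0],[0,0,0]],
  [[0,0,0],[0,0,0]],
  [[0,0,0],[0,0,0]],
  [[0,0,0.4],[0,0,0]],
  [[0,0,0.7],[0,0,0]],
  [[0,0,0.9],[0,0,0]],
  [[0,0,0.9],[0,0,0]],
  [[0,0,0.9],[0,0,0]],
  [[0,0,0.9],[0,0,0]],
], gripper=45)

```text
clock: 14.62
tool_pos: [0.4768, 0.0231, 0.1585]
tool_rot: [0.641, 0.767, -0.0, -0.0]
wrist_force: [0.9, 0.1, -0.1]
grip_width: 0.045
grip_force: 0.0
```

carry_out([
  [[-0.1,0.5,0.4],[0,0,0]],
  [[-0.2,0.9,0],[0,0,0]],
  [[-0.2,0.9,0],[0,0,0]],
  [[-0.2,0.9,0],[0,0,0]],
  [[-0.2,0.9,0],[0,0,0]],
  [[-0.2,0.9,0],[0,0,0]],
  [[-0.2,0.9,0],[0,0,0]],
  [[-0.2,0.9,0],[0,0,0]],
  [[-0.1,0.9,0],[0,0,0]],
  [[0,0.9,0],[0,0,0]],
], gripper=80)

```text
clock: 15.45
tool_pos: [0.4283, 0.2824, 0.1693]
tool_rot: [0.641, 0.767, 0.0, 0.0]
wrist_force: [1.2, 0.5, 0.5]
grip_width: 0.0802
grip_force: 0.0
```

carry_out([
  [[0,0.4,0],[0,0,0]],
  [[0,0,0],[0,0,0]],
  [[0,0,0],[0,0,0]],
  [[0,0,0],[0,0,0]],
])

```text
clock: 15.78
tool_pos: [0.4293, 0.2919, 0.1689]
tool_rot: [0.642, 0.767, -0.0, 0.0]
wrist_force: [-0.5, -0.1, -0.2]
grip_width: 0.08
grip_force: 0.0
```

Run:
```python
from plant import viewer
import cv2,numpy as np
a=[]
for n in("scene","top"):
    c=viewer.read_camera(n); np.savez(f"{n}2.npz",**c)
    im=c["image"][:,:,::-1]
    a.append(cv2.resize(im[140:340,140:400] if n=="scene" else im[100:300,170:430],None,fx=1.5,fy=1.5))
cv2.imwrite("pics/a2.png",np.hstack(a))
```

```text
(no output)
```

View pics/a2.png

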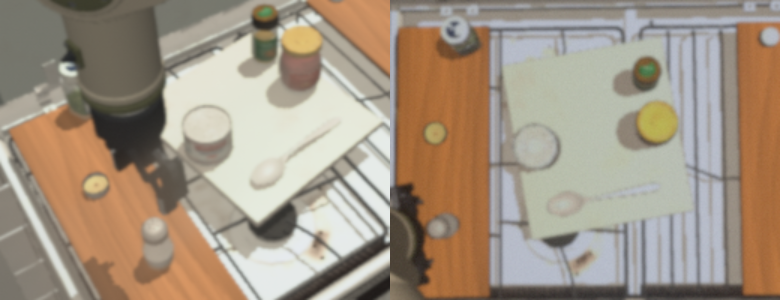

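The spoon lies flat on the board, bowl at (565,203) in the right panel. The dark jar stands behind the jam jar at (647,70), and the shaker is still on the left cover at (440,225).

carry_out([
  [[0,0,-0.5],[0,0,0]],
  [[0,0,-0.8],[0,0,0]],
  [[0,0,-0.9],[0,0,0]],
  [[0,0,-0.8],[0,0,0]],
  [[0,0,-0.6],[0,0,0]],
  [[0,0,-0.3],[0,0,0]],
  [[0,0,0],[0,0,0]],
  [[0,0,0],[0,0,0]],
])

```text
clock: 16.55
tool_pos: [0.4294, 0.2927, 0.0526]
tool_rot: [0.642, 0.767, -0.0, -0.0]
wrist_force: [-0.3, 0.5, 0.2]
grip_width: 0.0799
grip_force: 0.0
```

carry_out([
  [[0,0,0],[0,0,0]],
  [[0,0,0],[0,0,0]],
  [[0,0,0],[0,0,0]],
  [[0,0,0],[0,0,0]],
  [[0,0,0],[0,0,0]],
  [[0,0,0],[0,0,0]],
  [[0,0,0],[0,0,0]],
], gripper=36)

```text
clock: 17.13
tool_pos: [0.4299, 0.2936, 0.0533]
tool_rot: [0.641, 0.767, 0.001, 0.0]
wrist_force: [0.1, -0.9, 7.7]
grip_width: 0.0361
grip_force: 25.4
```

carry_out([
  [[0,0,0],[0,0,0]],
  [[0,0,0],[0,0,0]],
  [[0,0,0],[0,0,0]],
  [[0,0,0],[0,0,0]],
  [[0,-0.05,-0.25],[0,0,0]],
  [[0,0,-0.25],[0,0,0]],
  [[0,0,0],[0,0,0]],
  [[0,0,0],[0,0,0]],
  [[0,0,0],[0,0,0]],
], gripper=80)

```text
clock: 17.88
tool_pos: [0.4289, 0.2915, 0.0369]
tool_rot: [0.641, 0.767, -0.0, -0.0]
wrist_force: [-0.1, 0.7, 0.4]
grip_width: 0.0801
grip_force: 0.0
```

carry_out([
  [[0,0,0],[0,0,0]],
  [[0,0,0],[0,0,0]],
  [[0,0,0],[0,0,0]],
  [[0,0,0],[0,0,0]],
  [[0,0,0],[0,0,0]],
  [[0,0,0],[0,0,0]],
  [[0,0,0],[0,0,0]],
  [[0,0,0],[0,0,0]],
], gripper=36)

```text
clock: 18.55
tool_pos: [0.4296, 0.2919, 0.0381]
tool_rot: [0.641, 0.767, 0.001, 0.0]
wrist_force: [-1.1, 0.1, 6.8]
grip_width: 0.0391
grip_force: 59.5
```

carry_out([
  [[0,0,0.3],[0,0,0]],
  [[0,0,0.7],[0,0,0]],
  [[0,0,0.9],[0,0,0]],
  [[0,0,0.9],[0,0,0]],
  [[0.2,-0.3,0.8],[0,0,0]],
  [[0.4,-0.7,0.4],[0,0,0]],
  [[0.5,-0.9,0],[0,0,0]],
  [[0.5,-0.9,0],[0,0,0]],
  [[0.5,-0.9,0],[0,0,0]],
  [[0.5,-0.9,0],[0,0,0]],
])

```text
clock: 19.38
tool_pos: [0.5075, 0.1522, 0.1579]
tool_rot: [0.641, 0.767, 0.0, 0.0]
wrist_force: [1.5, -0.0, -1.4]
grip_width: 0.0391
grip_force: 60.4
```

carry_out([
  [[0.5,-0.9,0],[0,0,0]],
  [[0.5,-0.9,0],[0,0,0]],
  [[0.5,-0.9,0],[0,0,0]],
  [[0.5,-0.6,0],[0,0,0]],
  [[0.3,-0.5,0],[0,0,0]],
  [[0,0,0],[0,0,0]],
  [[0,0,0],[0,0,0]],
  [[0,0,0],[0,0,0]],
])

```text
clock: 20.05
tool_pos: [0.5756, 0.0405, 0.1574]
tool_rot: [0.641, 0.768, 0.0, -0.0]
wrist_force: [0.4, 0.5, -2.0]
grip_width: 0.0391
grip_force: 60.4
```

carry_out([
  [[0,-0.05,-0.5],[0,0,0]],
  [[0,0,-0.8],[0,0,0]],
  [[0,0,-0.8],[0,0,0]],
  [[0,0,-0.7],[0,0,0]],
  [[0,0,-0.5],[0,0,0]],
  [[0,0,-0.3],[0,0,0]],
  [[0,0,-0.2],[0,0,0]],
  [[0,0,-0.05],[0,0,0]],
  [[0,0,0],[0,0,0]],
  [[0,0,0],[0,0,0]],
])

```text
clock: 20.88
tool_pos: [0.5767, 0.0388, 0.0427]
tool_rot: [0.641, 0.768, 0.001, 0.001]
wrist_force: [-0.6, 0.1, -1.2]
grip_width: 0.0392
grip_force: 60.4
```

carry_out([
  [[0,0,-0.05],[0,0,0]],
  [[0,0,-0.03],[0,0,0]],
  [[0,0,0],[0,0,0]],
  [[0,0,0],[0,0,0]],
])

```text
clock: 21.22
tool_pos: [0.577, 0.0386, 0.042]
tool_rot: [0.641, 0.767, 0.001, 0.001]
wrist_force: [-7.8, -0.4, 18.6]
grip_width: 0.0389
grip_force: 62.8
```

carry_out([
  [[0,0,0.05],[0,0,0]],
  [[0,0,0],[0,0,0]],
  [[0,0,0],[0,0,0]],
  [[0,0,0],[0,0,0]],
  [[0,0,0.4],[0,0,0]],
  [[0,0,0.8],[0,0,0]],
  [[0,0,0.9],[0,0,0]],
  [[0,0,0.9],[0,0,0]],
  [[0,0,0.9],[0,0,0]],
  [[0,0.3,0.6],[0,0,0]],
], gripper=75)

```text
clock: 22.05
tool_pos: [0.5771, 0.0453, 0.1794]
tool_rot: [0.642, 0.766, 0.001, 0.001]
wrist_force: [0.9, -0.4, -0.4]
grip_width: 0.0749
grip_force: 0.0
```

carry_out([
  [[0,0.9,0],[0,0,0]],
  [[0,0.9,0],[0,0,0]],
  [[0,0.9,0],[0,0,0]],
  [[0,0.9,0],[0,0,0]],
  [[0,0.9,0],[0,0,0]],
  [[0.1,0.9,0],[0,0,0]],
  [[0.1,0.9,0],[0,0,0]],
  [[0.1,0.9,0],[0,0,0]],
  [[0,0.9,0],[0,0,0]],
  [[0,0.7,0],[0,0,0]],
], gripper=60)

```text
clock: 22.88
tool_pos: [0.5845, 0.3136, 0.1765]
tool_rot: [0.641, 0.768, 0.0, -0.001]
wrist_force: [-0.4, -0.5, -0.1]
grip_width: 0.0601
grip_force: 0.0
```

carry_out([
  [[0,0,0],[0,0,0]],
  [[0,0,0],[0,0,0]],
  [[0,0,0],[0,0,0]],
])

```text
clock: 23.13
tool_pos: [0.5854, 0.3102, 0.1761]
tool_rot: [0.642, 0.767, -0.0, 0.0]
wrist_force: [0.6, -0.9, -0.5]
grip_width: 0.0597
grip_force: 0.0
```

carry_out([
  [[0.02,0.08,-0.5],[0,0,0]],
  [[0,0,-0.9],[0,0,0]],
  [[0,0,-0.9],[0,0,0]],
  [[0,0,-0.9],[0,0,0]],
  [[0,0,-0.8],[0,0,0]],
  [[0,0,-0.7],[0,0,0]],
  [[0,0,-0.4],[0,0,0]],
  [[0,0,-0.3],[0,0,0]],
  [[0,0,0],[0,0,0]],
  [[0,0,0],[0,0,0]],
])

```text
clock: 23.97
tool_pos: [0.5862, 0.3131, 0.0145]
tool_rot: [0.642, 0.767, 0.0, 0.0]
wrist_force: [-0.1, 0.4, -0.1]
grip_width: 0.0602
grip_force: 0.0
```

carry_out([
  [[0,0,0],[0,0,0]],
  [[0,0,0],[0,0,0]],
  [[0,0,0],[0,0,0]],
  [[0,0,0],[0,0,0]],
  [[0,0,0],[0,0,0]],
  [[0,0,0],[0,0,0]],
  [[0,0,0],[0,0,0]],
], gripper=32)

```text
clock: 24.55
tool_pos: [0.5867, 0.3141, 0.0159]
tool_rot: [0.641, 0.767, 0.001, 0.001]
wrist_force: [-1.0, -1.5, 6.9]
grip_width: 0.0348
grip_force: 59.9
```

carry_out([
  [[0,0,0.3],[0,0,0]],
  [[0,0,0.7],[0,0,0]],
  [[0,0,0.9],[0,0,0]],
  [[0,0,0.9],[0,0,0]],
  [[0,0,0.7],[0,0,0]],
  [[-0.2,-0.4,0],[0,0,0]],
  [[-0.2,-0.7,0],[0,0,0]],
  [[-0.2,-0.9,0],[0,0,0]],
  [[-0.2,-0.9,0],[0,0,0]],
  [[-0.1,-0.9,0],[0,0,0]],
])

```text
clock: 25.38
tool_pos: [0.558, 0.1988, 0.1198]
tool_rot: [0.641, 0.768, 0.0, 0.0]
wrist_force: [1.0, -0.0, -0.4]
grip_width: 0.0346
grip_force: 59.9
```

carry_out([
  [[0,-0.9,0],[0,0,0]],
  [[0,-0.7,0],[0,0,0]],
  [[0,-0.4,0],[0,0,0]],
  [[0,0,0],[0,0,0]],
  [[0,0,0],[0,0,0]],
  [[0,0,0],[0,0,0]],
])

```text
clock: 25.88
tool_pos: [0.5585, 0.1415, 0.1192]
tool_rot: [0.641, 0.768, 0.001, -0.0]
wrist_force: [0.7, -0.1, -0.5]
grip_width: 0.0346
grip_force: 59.9
```

Run:
```python
from plant import viewer
import cv2,numpy as np
a=[]
for n in("scene","top"):
    c=viewer.read_camera(n); np.savez(f"{n}3.npz",**c)
    im=c["image"][:,:,::-1]
    a.append(cv2.resize(im[140:340,140:400] if n=="scene" else im[100:300,170:430],None,fx=1.5,fy=1.5))
cv2.imwrite("pics/a3.png",np.hstack(a))
```

```text
(no output)
```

View pics/a3.png

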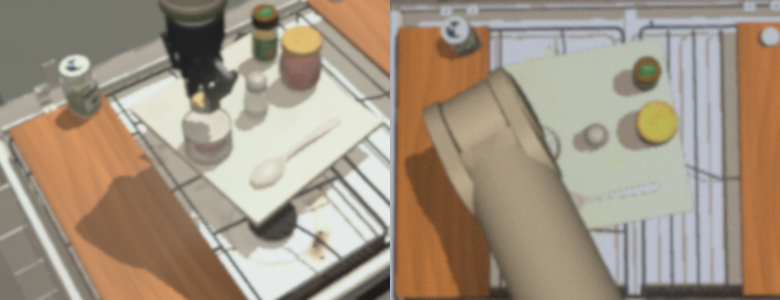

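The left panel shows the tea light held between the fingers at (198,100), above the tin at (208,135). The shaker stands upright midway in the row at (255,95).

carry_out([
  [[0,-0.13,-0.4],[0,0,0]],
  [[0,0,-0.5],[0,0,0]],
  [[0,0,-0.3],[0,0,0]],
  [[0,0,-0.15],[0,0,0]],
  [[0,0,-0.05],[0,0,0]],
  [[0,0,0],[0,0,0]],
  [[0,0,0],[0,0,0]],
  [[0,0,0],[0,0,0]],
])

```text
clock: 26.65
tool_pos: [0.5577, 0.1356, 0.0778]
tool_rot: [0.641, 0.767, -0.001, -0.0]
wrist_force: [-11.3, -4.0, 17.7]
grip_width: 0.0347
grip_force: 61.7
```

carry_out([
  [[0.03,0.03,0.05],[0,0,0]],
  [[0,0,0.03],[0,0,0]],
  [[0,0,0],[0,0,0]],
  [[0,0,0],[0,0,0]],
])

```text
clock: 26.98
tool_pos: [0.5595, 0.1366, 0.0787]
tool_rot: [0.641, 0.767, -0.0, -0.0]
wrist_force: [0.9, 0.2, -0.1]
grip_width: 0.0347
grip_force: 59.9
```

carry_out([
  [[0,0,0],[0,0,0]],
  [[0,0,0],[0,0,0]],
  [[0,0,0],[0,0,0]],
  [[0,0,0.2],[0,0,0]],
  [[0,0,0.5],[0,0,0]],
  [[0,0,0.8],[0,0,0]],
  [[0,0,0.9],[0,0,0]],
  [[0,0,0.9],[0,0,0]],
  [[0,0,0.9],[0,0,0]],
  [[0,0,0.9],[0,0,0]],
], gripper=50)

```text
clock: 27.82
tool_pos: [0.5594, 0.1365, 0.2341]
tool_rot: [0.641, 0.767, 0.0, 0.0]
wrist_force: [0.5, 0.1, -0.2]
grip_width: 0.0495
grip_force: 0.0
```

carry_out([
  [[0,0.8,0],[0,0,0]],
  [[-0.3,0.9,0],[0,0,0]],
  [[-0.3,0.9,0],[0,0,0]],
  [[-0.3,0.9,0],[0,0,0]],
  [[-0.3,0.9,0],[0,0,0]],
  [[-0.3,0.9,0],[0,0,0]],
  [[-0.3,0.9,0],[0,0,0]],
  [[0,0,0],[0,0,0]],
  [[0,0,0],[0,0,0]],
])

```text
clock: 28.57
tool_pos: [0.5042, 0.3247, 0.2327]
tool_rot: [0.64, 0.769, 0.0, -0.0]
wrist_force: [-0.3, -0.7, 0.7]
grip_width: 0.05
grip_force: 0.0
```

Run:
```python
from plant import viewer
from h import *
a=[]
R=np.array([[np.cos(.1715),np.sin(.1715)],[-np.sin(.1715),np.cos(.1715)]])
for n in("scene","top"):
    c=viewer.read_camera(n); np.savez(f"{n}4.npz",**c)
    im=c["image"][:,:,::-1];P=cloud(c).reshape(-1,3)
    a.append(cv2.resize(im[140:340,140:400] if n=="scene" else im[100:300,170:430],None,fx=1.5,fy=1.5))
    for k,(x,y,zlo,r) in dict(tin=(.559,.137,.066,.05),tea=(.559,.137,.082,.05),jam=(.593,-.06,.105,.045),dark=(.677,-.044,.110,.04),shaker=(.577,.039,.088,.04)).items():
        q=P[(np.hypot(P[:,0]-x,P[:,1]-y)<r)&(P[:,2]>zlo)&(P[:,2]<.135)]
        if k=="tin": q=q[q[:,2]<.082]
        m=(q[:,:2].min(0)+q[:,:2].max(0))/2
        print(n,k,np.round(m,4),"board",np.round(R@(m-[.5757,.039]),4),"ext",np.round(np.ptp(q[:,:2],axis=0),3),"z",np.round(np.percentile(q[:,2],95),4))
    B=(P[:,:2]-[.5757,.039])@R.T
    q=B[(abs(B[:,0]+.1)<.04)&(abs(B[:,1])<.13)&(P[:,2]>.0195)&(P[:,2]<.04)]
    rc=cv2.minAreaRect((q*1000).astype(np.float32));print(n,"spoon",rc,q.min(0),q.max(0))
cv2.imwrite("pics/a4.png",np.hstack(a))
```

```text
scene tin [0.5592 0.1381] board [0.0007 0.1005] ext [0.076 0.075] z 0.0808
scene tea [0.5593 0.1365] board [0.0005 0.0988] ext [0.041 0.038] z 0.0905
scene jam [ 0.5914 -0.0577] board [-0.001  -0.0979] ext [0.068 0.065] z 0.119
scene dark [ 0.6743 -0.0435] board [ 0.083  -0.0981] ext [0.044 0.047] z 0.1239
scene shaker [0.5722 0.0394] board [-0.0034  0.001 ] ext [0.032 0.033] z 0.1057
scene spoon ((-99.32382202148438, 2.3093795776367188), (76.0108642578125, 252.2650909423828), 1.2029438018798828) [-0.13747461 -0.12343616] [-0.06024772  0.12882436]
top tin [0.5589 0.1368] board [0.0001 0.0992] ext [0.073 0.071] z 0.0811
top tea [0.5593 0.1352] board [0.0003 0.0976] ext [0.036 0.037] z 0.0891
top jam [ 0.5931 -0.06  ] board [ 0.0003 -0.1005] ext [0.064 0.066] z 0.1188
top dark [ 0.6746 -0.0446] board [ 0.0832 -0.0993] ext [0.043 0.042] z 0.1233
top shaker [0.5756 0.0372] board [-0.0004 -0.0018] ext [0.034 0.034] z 0.106
top spoon ((-100.01055908203125, -0.04479217529296875), (79.66740417480469, 250.6756134033203), 0.06823792308568954) [-0.13978748 -0.12537721] [-0.06008995  0.12527113]
```

View pics/a4.png

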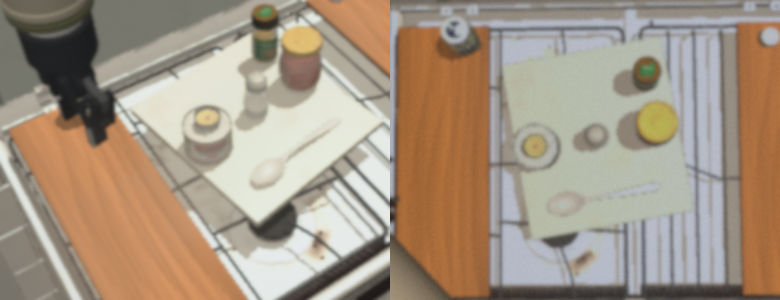

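The final view shows the tea light centred on the tin (535,146), the shaker midway (596,135), the dark jar behind the jam jar (647,70) and the spoon in front (547–658, about 197). From those pixels the spoon comes out near (-0.10, +0.008) on the board, about parallel to the row. All of it is inside the tolerances, so I'm handing in.

```bash
python3 -c "
from plant import manip
print(manip.finish_job())"
```

```text
the job is handed in; nothing more can be done
None
```

The supper is laid and the job handed in at about 29 s; no verdict came back, but my final measurements put the shaker, dark jar, tea light and spoon inside their tolerances, with the tin and jam jar within about 2 mm of their start and the white-capped jar and bottle cap looking unmoved.

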